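Find the full coin tube by weight and present it

TASK

Two look-alike coin tubes stand in the blue slotted rack; one is full of coins, the other only part full. Slide the first tube out of the open front of its lane (the slotted top keeps it from being lifted inside), lift it clear to feel its weight and stand it upright on the table in front of the rack, and only then slide out and lift the other to compare. Finish while holding the heavier tube by its knob, upright and still, about 10 to 15 cm above the middle of the black change dish, with the lighter one left standing on the table in front of the rack; do not force the rack, tip a tube over or disturb the ink bottle, tape roll and marker.

Things in the scene. Friction and masses are not known exactly. Their poses are not given: they have to be found in the camera images.
- tube_a: Grey coin tube, upright, round about z, origin at the centre of its underside: body 40 mm diameter, 70 mm high; 18 mm neck; orange knob, 26 mm diameter, from 100 to 128 mm up (grip it here from above, any yaw). 0.2 to 0.6 kg; the full one, at least 0.12 kg (1.2 N) heavier, looks the same and may be either tube in either lane: only lifting tells. One of the pair.
- tube_b: Grey coin tube, upright, round about z, origin at the centre of its underside: body 40 mm diameter, 70 mm high; 18 mm neck; orange knob, 26 mm diameter, from 100 to 128 mm up (grip it here from above, any yaw). 0.2 to 0.6 kg; the full one, at least 0.12 kg (1.2 N) heavier, looks the same and may be either tube in either lane: only lifting tells. The other of the pair.
- rack: Fixed blue rack, 70 (x) by 192 (y) by 84 mm high, no floor; origin at the centre of its underside, open front at -x. Lanes along x centred at y = +50 and -50 mm, 44 mm wide, closed at the back; tubes start near x = +8 mm. Its 6 mm top plate, 78 to 84 mm up, has a 26 mm slot over each lane, open at the front: tubes leave only along -x (raise one 3 to 4 mm first, lest it drags and tips), clear beyond x = -58 mm.
- dish: Fixed shallow round black change dish, 120 mm diameter, 14 mm high, origin at the centre of its underside.
- ink: Bystander: small ink bottle with black cap and pink label, 33 mm diameter, 62 mm high, standing; origin at the centre of its underside. Leave alone.
- tape: Bystander: roll of brown tape lying flat, 96 mm diameter, 48 mm high; origin at the centre of its underside. Leave alone.
- marker: Bystander: white marker with green cap lying on the table, 135 mm long along its y axis, 17 mm thick; origin at the middle of its underside. Leave alone.

How it is judged:
On the way, in this order (a step that is already met when the one before it is completed fails the run):
1. one tube has been slid out and lifted clear while the other still stands in the rack (((height (world z) of tube_a above 0.025 m and contact force between tube_a and the fingers above 0.5 N and height (world z) of tube_b below 0.02 m and angle between tube_b's own z axis and vertical below 0.15 rad and not (x of tube_b in the frame of rack below -0.05 m or x of tube_b in the frame of rack above 0.05 m or y of tube_b in the frame of rack above 0.1 m or y of tube_b in the frame of rack below -0.1 m)) or (height (world z) of tube_b above 0.025 m and contact force between tube_b and the fingers above 0.5 N and height (world z) of tube_a below 0.02 m and angle between tube_a's own z axis and vertical below 0.15 rad and not (x of tube_a in the frame of rack below -0.05 m or x of tube_a in the frame of rack above 0.05 m or y of tube_a in the frame of rack above 0.1 m or y of tube_a in the frame of rack below -0.1 m)))), for 0.2 s.
2. the first stands on the table outside the rack while the other is lifted clear (((height (world z) of tube_a above 0.025 m and contact force between tube_a and the fingers above 0.5 N and height (world z) of tube_b below 0.02 m and angle between tube_b's own z axis and vertical below 0.15 rad and (x of tube_b in the frame of rack below -0.05 m or x of tube_b in the frame of rack above 0.05 m or y of tube_b in the frame of rack above 0.1 m or y of tube_b in the frame of rack below -0.1 m) and contact force between tube_b and the fingers below 0.1 N) or (height (world z) of tube_b above 0.025 m and contact force between tube_b and the fingers above 0.5 N and height (world z) of tube_a below 0.02 m and angle between tube_a's own z axis and vertical below 0.15 rad and (x of tube_a in the frame of rack below -0.05 m or x of tube_a in the frame of rack above 0.05 m or y of tube_a in the frame of rack above 0.1 m or y of tube_a in the frame of rack below -0.1 m) and contact force between tube_a and the fingers below 0.1 N))), for 0.2 s.
At the end, for the whole second after the job is handed in: The heavier tube is held in the fingers, upright within 0.25 rad and still, underside 6 to 22 cm above the table, axis within 4 cm of the dish's centre; the other (resting weight under 3.8 N; the full one weighs over 4.4 N) stands upright, untouched, on the table in front of the rack (((contact force between tube_a and the fingers above 1 N and height (world z) of tube_a between 0.06 and 0.22 m and horizontal distance between tube_a and dish below 0.04 m and angle between tube_a's own z axis and vertical below 0.25 rad and linear speed of tube_a below 0.03 m/s and height (world z) of tube_b below 0.02 m and angle between tube_b's own z axis and vertical below 0.15 rad and x of tube_b in the frame of rack below -0.05 m and linear speed of tube_b below 0.02 m/s and contact force between tube_b and the arm below 0.1 N and contact force between tube_b and the fingers below 0.1 N and contact force between tube_b and anything else between 1 and 3.8 N) or (contact force between tube_b and the fingers above 1 N and height (world z) of tube_b between 0.06 and 0.22 m and horizontal distance between tube_b and dish below 0.04 m and angle between tube_b's own z axis and vertical below 0.25 rad and linear speed of tube_b below 0.03 m/s and height (world z) of tube_a below 0.02 m and angle between tube_a's own z axis and vertical below 0.15 rad and x of tube_a in the frame of rack below -0.05 m and linear speed of tube_a below 0.02 m/s and contact force between tube_a and the arm below 0.1 N and contact force between tube_a and the fingers below 0.1 N and contact force between tube_a and anything else between 1 and 3.8 N))); the arm keeps its last pose, push and grip.
It fails at once if a bystander is moved more than 2 cm (distance of any of ink, tape, marker from where it was at the start of the episode above 0.02 m).
It fails at once if a tube is tipped over (angle between any of tube_a, tube_b's own z axis and vertical above 0.8 rad).
It fails at once if the rack is forced (more than 30 N) (contact force between rack and anything else above 30 N).
It also fails if it takes over 72 s, if anything falls off the work surface, if the arm or the gripper's body presses on something with over 40 N, if the wrist force passes 120 N, or if a joint passes its speed limit or range.

ROBOT

A 6-joint arm with a two-finger parallel gripper is mounted at the origin on a cart in front of the work surface, level with it; the furniture and walls round the work are solid. World frame = base frame: x ahead of the robot, y to its left, z up, the work surface at z = 0. Lengths are in m, angles in rad, forces in N, time in s.
With the tool pointing down it reaches from about 0.275 to 0.75 m from the base axis. Payload 10.2 kg.
Tool frame: the origin (TCP) lies midway between the tips of the shut fingers; the grasp point (between the pads) lies 19 mm behind it (r.tcp_to_grasp is the distance from the TCP to the grasp point, in m); z points along the fingers, y is the line along which they close (so a half turn about z gives the same grasp; the last joint's range is limited). The gripper opens to 88 mm and grips with 3 to 60 N. Pads are 18 mm wide; open, the fingers measure 123 mm over their backs; the gripper's body (75 mm by 187 mm) begins 45 mm behind the grasp point.
Start: joints at [-1.526, 0.313, 1.498, -0, 1.331, -0.223], TCP at [0.139, -0.506, 0.239] pointing down, gripper open.
Joint ranges: [-2.94, 2.94], [-0.97, 2.17], [0.19, 2.56], [-1.23, 4.37], [0.02, 3.11], [-2.88, 2.88]. Speed limits (rad/s): [2.39, 2.39, 3.01, 3.14, 3.14, 3.14].

INTERFACE

Orientations are given as a 3x3 rotation matrix whose columns are the frame's x, y, z axes.
In Python, from plant import read_state, grab_frame, camera_model, r gives the robot as it stands.
- The arm moves only by the tool drive_tool, never from a script. Its argument "moves" is a list of rows, each a list of 7 numbers: the finger opening in m, from 0 to 0.0881, then the shift along the tool's x, y, z in m, then the turn, a rotation vector about the tool's x, y, z in rad. A call has 1 to 8 rows; each row shifts and turns the commanded pose from where the row before left it, along the tool's axes as they then stand; what a row does not reach is not made up. A row lasts 1/12 s, in which the tool goes at most 41.7 mm and 7.16 degrees, less where a joint would pass 70% of its speed; a pose out of reach is approached as far as the arm can. A call with a gripper value outside its range is refused whole. The fingers move at their own pace and stop on an object; the grip force is fixed at half the most. Time passes only in rows, so rows that do not move let the fingers close. It gives the time, the measured TCP pose, the force, the opening and the grip force at its end, in the units of the state.
- read_state(): the state, without advancing time (a new reading comes with each control period).
- grab_frame(name): name is "scene" or "top" or "wrist"; returns (picture, depth): 384x512x3 uint8, blue, green, red; 384x512 float32, m along the optical axis (not along the pixel's ray), 0 where there is no reading.
- camera_model(name): a dict with "mtx" (3x3 intrinsics, pixels), "R" (3x3) and "t" (3): a world point X has camera coordinates R X + t. Camera axes: x right, y down, z forward; pixel columns grow to the right and rows downward; lengths in m; the calibration is good to about 2 mm. A picture is of the moment at which its call begins: read the wrist's pose just before it. camera_model takes no time and is no camera call; for the wrist camera it gives the pose at the moment of the call.
- r.close_job(): hands the job in; it is judged then, once.
The state is a dict: "time_s": time; "qpos": joint angles; "joint_vel": joint speeds; "joint_efforts": joint torques, N m; "eef_pos": TCP position; "tool_rot": TCP orientation; "contact_force": force on the tool from outside, world axes, zero at the start; "torque": the same for the moment, N m; "opening": opening from 0.0 (shut) to 1.0 (fully open); "grip_force": force on a finger pad.
Only numpy, scipy, OpenCV 4.12 (cv2) and the standard library are available. Lean on these libraries where they do the work, as an engineer would, in place of code of your own. Each camera call takes 0.05 s, during which the arm holds its last target. There are 200 camera calls.

## Working session

There is one attempt and no reset: what is moved stays moved. The work goes in short steps, Python scripts to look and compute and a tool call to move; the robot and the scene stay as the last step left them, time stands still between calls to the robot, and variables do not carry over. Pictures are saved under pics/ and viewed, at most 10 in all, crops included, and the job is handed in when it is done.

Besides the shell and the picture viewer there is one more tool, called after "Request:" as name([rows], argument=value, ...), one row to a line, values as JSON. drive_tool: Moves the arm, as the interface text tells. Its arguments: {"type":"object","properties":{"moves":{"type":"array","items":{"type":"array","items":{"type":"number"}}}},"required":["moves"]}

```bash
mkdir -p pics; ls
python3 - <<'E'
from plant import *
import cv2,numpy as np
for n in("scene","top"):
    im,d=grab_frame(n); cv2.imwrite(f"pics/{n}0.png",im); np.savez(f"{n}0.npz",im=im,d=d,**camera_model(n))
s=read_state();print(s)
E
```

```text
pics
{'time_s': 0.1, 'qpos': array([-1.52636932e+00,  3.13363580e-01,  1.49833440e+00, -4.34693768e-05,
        1.33100711e+00, -2.23407371e-01]), 'joint_vel': array([-0.00036617, -0.00189333, -0.00308964, -0.00060482,  0.00058478,
        0.0008785 ]), 'joint_efforts': array([ 3.58567122e-03, -4.02810395e+01, -2.52638161e+01,  6.96495082e-02,
        3.43442475e-02, -5.60498984e-05]), 'eef_pos': array([ 0.13890223, -0.50606694,  0.23824394]), 'tool_rot': array([[ 9.64343547e-01,  2.64653575e-01, -9.15901619e-05],
       [ 2.64653511e-01, -9.64342931e-01,  1.10946865e-03],
       [ 2.05300518e-04, -1.09414859e-03, -9.99999380e-01]]), 'contact_force': array([-0.29439837, -0.44402669, -0.66058217]), 'torque': array([ 0.01255969, -0.01295135, -0.08617338]), 'grip_force': 0.0, 'opening': 0.9973918159652672}
```

View pics/scene0.png

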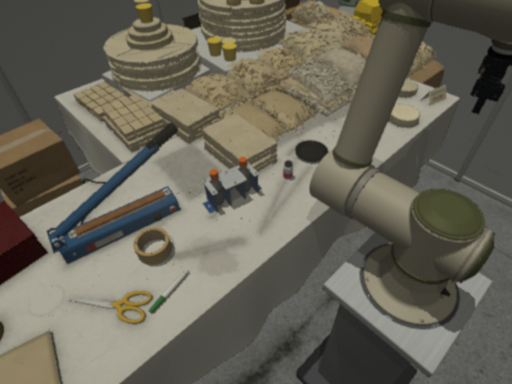

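View pics/top0.png

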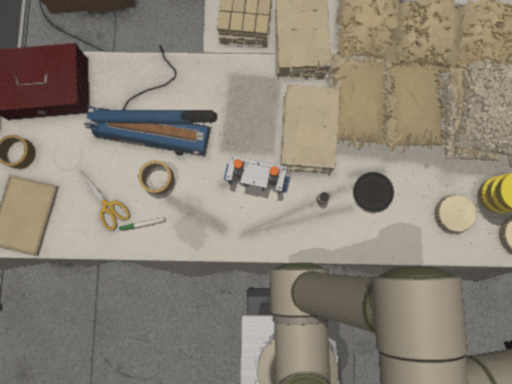

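The top view shows the orange knobs near (239,164) and (274,171), rack centre about (258,175), dish at (373,192), ink at (322,199), tape at (156,177) and marker at (142,224).

```bash
cat > h.py <<'E'
import numpy as np
def pt(c,u,v,d):
    p=np.linalg.inv(c['mtx'])@[u,v,1]*d
    return c['R'].T@(p-c['t'])
def cloud(c,d):
    v,u=np.mgrid[:d.shape[0],:d.shape[1]]
    P=np.stack([u,v,np.ones_like(u)],-1)@np.linalg.inv(c['mtx']).T*d[...,None]
    return (P-c['t'])@c['R']
E
python3 - <<'E'
import numpy as np,cv2
from h import *
for n in("top","scene"):
    z=np.load(n+"0.npz");c={k:z[k] for k in("mtx","R","t")};W=cloud(c,z['d']);im=z['im']
    h=cv2.cvtColor(im,cv2.COLOR_BGR2HSV)
    m=((h[...,0]<14)&(h[...,1]>170)&(h[...,2]>100)&(W[...,2]>.08)&(W[...,2]<.15)).astype(np.uint8)
    k,l,st,ce=cv2.connectedComponentsWithStats(m)
    for i in range(1,k):
        if st[i,4]>15:
            P=W[l==i];print(n,"knob",ce[i],st[i,4],P.mean(0),P.min(0),P.max(0))
    if n=="top":
        for nm,(u,v) in dict(dish=(373,192),ink=(322,199),tape=(156,177),marker=(142,224)).items(): print(nm,W[v,u])
        b=(im.max(2)<60)&(abs(np.mgrid[:384,:512][1]-373)<30)&(abs(np.mgrid[:384,:512][0]-192)<30)
        print("dish",W[b].mean(0),np.ptp(W[b],0))
        # rack top
        u0,u1,v0,v1=215,300,148,202
        S=W[v0:v1,u0:u1].reshape(-1,3);S=S[(S[:,2]>.075)&(S[:,2]<.092)]
        r=cv2.minAreaRect(S[:,:2].astype(np.float32)*1000);print("rack",r,len(S))
        print("h near backboards",[W[v,u].round(3) for u,v in((310,125),(252,100),(310,160))])
        cv2.imwrite("pics/crop1.png",cv2.resize(im[140:215,210:400],None,fx=4,fy=4,interpolation=cv2.INTER_CUBIC))
E
```

```text
top knob [237.86046512 163.69767442] 43 [0.56201711 0.17141579 0.12669972] [0.55257362 0.16274486 0.1231545 ] [0.57186164 0.17922968 0.13095402]
top knob [273.85714286 170.76190476] 42 [0.54428176 0.07456118 0.12660048] [0.53515579 0.06608544 0.12375752] [0.55484299 0.08227091 0.13011905]
dish [ 0.50986489 -0.22017465  0.00356465]
ink [ 0.47900083 -0.06261568  0.06040708]
tape [5.45081424e-01 4.24261466e-01 8.50996611e-05]
marker [0.403145   0.453694   0.01513151]
dish [ 0.510507   -0.21754619  0.01517667] [0.24270115 0.36563262 1.23042081]
rack ((557.8922729492188, 105.53700256347656), (118.84437561035156, 203.7051239013672), 0.8270956873893738) 1332
h near backboards [array([ 0.684, -0.025,  0.089]), array([ 0.789,  0.143, -0.001]), array([ 0.585, -0.026,  0.086])]
scene knob [242.32142857 159.64285714] 28 [0.541878   0.07858441 0.12667776] [0.53241078 0.06796415 0.12360874] [0.55191749 0.08772012 0.12924062]
scene knob [213.28571429 172.07142857] 28 [0.55965121 0.17569878 0.12727723] [0.55114383 0.16710855 0.12488796] [0.57033934 0.18475151 0.13028023]
```

View pics/crop1.png

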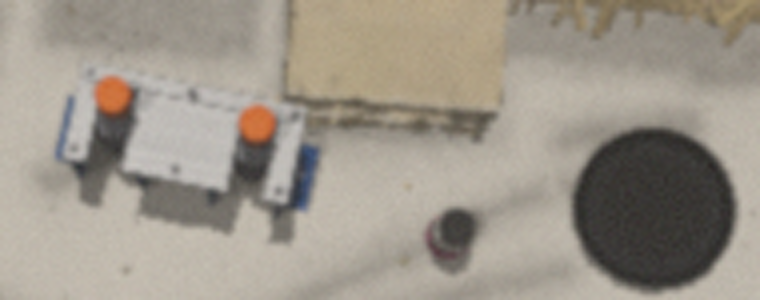

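Request:
drive_tool([
  [0.07,0.0244,-0.0226,0,0,0,0],
  [0.07,0.0244,-0.0226,0,0,0,0],
  [0.07,0.0244,-0.0226,0,0,0,0],
  [0.07,0.0244,-0.0226,0,0,0,0],
  [0.07,0.0244,-0.0226,0,0,0,0],
  [0.07,0.0244,-0.0226,0,0,0,0],
  [0.07,0.0244,-0.0226,0,0,0,0],
  [0.07,0.0244,-0.0226,0,0,0,0],
])

```text
time_s: 0.77
eef_pos: [0.2797, -0.2787, 0.2386]
tool_rot: [[0.964, 0.264, -0.0], [0.264, -0.964, 0.0], [-0.0, -0.0, -1.0]]
contact_force: [-0.9, -0.5, -0.0]
opening: 0.795
grip_force: 0.0
```

Request:
drive_tool([
  [0.07,0.0244,-0.0226,0,0,0,0],
  [0.07,0.0244,-0.0226,0,0,0,0],
  [0.07,0.0244,-0.0226,0,0,0,0],
  [0.07,0.0244,-0.0226,0,0,0,0],
  [0.07,0.0244,-0.0226,0,0,0,0],
  [0.07,0.0244,-0.0226,0,0,0,0],
  [0.07,0.0244,-0.0226,0,0,0,0],
  [0.07,0.0244,-0.0226,0,0,0,0],
])

```text
time_s: 1.43
eef_pos: [0.4202, -0.0525, 0.2386]
tool_rot: [[0.964, 0.265, -0.0], [0.265, -0.964, 0.0], [-0.0, -0.0, -1.0]]
contact_force: [0.9, -0.9, 0.1]
opening: 0.794
grip_force: 0.0
```

Request:
drive_tool([
  [0.07,0,0,0,0,0,0.112],
  [0.07,0,0,0,0,0,0.112],
  [0.07,0,0,0,0,0,0.112],
  [0.07,0,0,0,0,0,0.112],
  [0.07,0,0,0,0,0,0],
  [0.07,0,0,0,0,0,0],
  [0.07,0,0,0,0,0,0],
  [0.07,0,0,0,0,0,0],
])

```text
time_s: 2.1
eef_pos: [0.4197, -0.0543, 0.2387]
tool_rot: [[0.984, -0.177, -0.0], [-0.177, -0.984, 0.0], [-0.0, -0.0, -1.0]]
contact_force: [-1.0, -0.2, 0.3]
opening: 0.791
grip_force: 0.0
```

Request:
drive_tool([
  [0.07,0.0093,-0.0328,0,0,0,0.002],
  [0.07,0.0093,-0.0328,0,0,0,0.002],
  [0.07,0.0093,-0.0328,0,0,0,0],
  [0.07,0.0093,-0.0328,0,0,0,0],
  [0.07,0.0093,-0.0328,0,0,0,0],
  [0.07,0.0093,-0.0328,0,0,0,0],
  [0.07,0,0,0,0,0,0],
  [0.07,0,0,0,0,0,0],
])

```text
time_s: 2.77
eef_pos: [0.5105, 0.13, 0.2382]
tool_rot: [[0.984, -0.18, -0.001], [-0.18, -0.984, -0.0], [-0.001, 0.0, -1.0]]
contact_force: [0.6, 0.4, -0.1]
opening: 0.794
grip_force: 0.0
```

```bash
cat > look.py <<'E'
import sys,cv2,numpy as np
from plant import *
from h import *
c=camera_model("wrist");s=read_state();im,d=grab_frame("wrist");cv2.imwrite(sys.argv[1],im)
W=cloud(c,d);h=cv2.cvtColor(im,cv2.COLOR_BGR2HSV)
m=((h[...,0]<14)&(h[...,1]>170)&(h[...,2]>100)).astype(np.uint8)
k,l,st,ce=cv2.connectedComponentsWithStats(m)
for i in range(1,k):
    if st[i,4]>100:
        P=W[l==i];zt=np.percentile(P[:,2],90);Q=P[P[:,2]>zt-.004]
        print("knob",ce[i].round(),st[i,4],zt.round(4),Q.mean(0).round(4),((np.percentile(Q,1,0)+np.percentile(Q,99,0))/2).round(4),np.ptp(Q,0).round(3))
S=W[(W[...,2]>.079)&(W[...,2]<.089)&(m==0)]
r=cv2.minAreaRect(S[:,:2].astype(np.float32)*1000);print("plate",r,len(S))
print(s['eef_pos'],s['tool_rot'][:,:2].T.round(4),"f",s['contact_force'],"cam",-c['R'].T@c['t'])
np.savez("w.npz",im=im,d=d,**c)
E
python3 look.py pics/w1.png
```

```text
knob [202. 141.] 526 0.1277 [0.5628 0.1706 0.1286] [0.5631 0.1709 0.1264] [0.027 0.065 0.259]
knob [308. 141.] 567 0.1277 [0.5454 0.076  0.1276] [0.5453 0.0759 0.1264] [0.046 0.054 0.259]
plate ((582.9739990234375, 50.37141418457031), (292.14178466796875, 171.20535278320312), 79.18562316894531) 22119
[0.51047868 0.13004373 0.23817951] [[ 9.837e-01 -1.796e-01 -9.000e-04]
 [-1.796e-01 -9.837e-01  3.000e-04]] f [ 0.55111985  0.38223632 -0.12554143] cam [0.57817459 0.11777771 0.38297267]
```

View pics/w1.png

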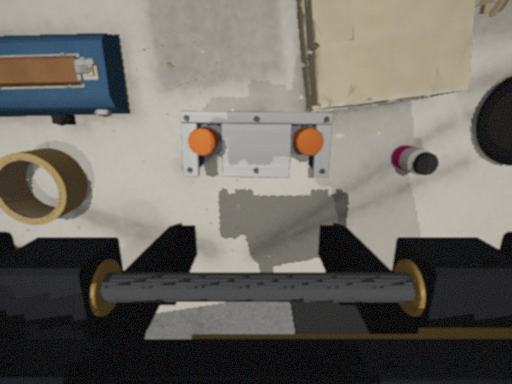

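The wrist view is aligned with the rack: knobs at (202,141) and (308,141), slots clear and the ink at (415,160) well off to the side. I'll close the fingers along the lane, so the grip can't press a tube against the lane walls.

Request:
drive_tool([
  [0.07,0.0222,-0.0248,0,0,0,0],
  [0.07,0.0222,-0.0248,0,0,0,0],
  [0.07,0,0,0,0,0,-0.1208],
  [0.07,0,0,0,0,0,-0.1208],
  [0.07,0,0,0,0,0,-0.1208],
  [0.07,0,0,0,0,0,-0.1208],
  [0.07,0,0,0,0,0,-0.1208],
  [0.07,0,0,0,0,0,-0.1208],
])

```text
time_s: 3.48
eef_pos: [0.563, 0.1682, 0.2389]
tool_rot: [[0.855, 0.519, -0.0], [0.519, -0.855, -0.0], [-0.0, 0.0, -1.0]]
contact_force: [-0.0, 0.1, -0.9]
opening: 0.794
grip_force: 0.0
```

Request:
drive_tool([
  [0.07,0,0,0,0,0,-0.1208],
  [0.07,0,0,0,0,0,-0.1208],
  [0.07,0,0,0,0,0,-0.1208],
  [0.07,0,0,0,0,0,-0.1208],
  [0.07,0,0,0,0,0,-0.1208],
  [0.07,0,0,0,0,0,-0.1208],
  [0.07,0,0,0,0,0,-0.1208],
  [0.07,0,0,0,0,0,0],
])

```text
time_s: 4.15
eef_pos: [0.563, 0.1683, 0.2389]
tool_rot: [[0.18, 0.984, -0.0], [0.984, -0.18, -0.0], [-0.0, -0.0, -1.0]]
contact_force: [0.0, -0.2, -0.2]
opening: 0.794
grip_force: 0.0
```

Request:
drive_tool([
  [0.07,0,0,0.02,0,0,0],
  [0.07,0,0,0.02,0,0,0],
  [0.07,0,0,0.02,0,0,0],
  [0.07,0,0,0.02,0,0,0],
  [0.07,0,0,0,0,0,0],
  [0.07,0,0,0,0,0,0],
  [0.07,0,0,0,0,0,0],
])

```text
time_s: 4.73
eef_pos: [0.5637, 0.1693, 0.1602]
tool_rot: [[0.186, 0.983, 0.002], [0.983, -0.186, 0.0], [0.001, 0.002, -1.0]]
contact_force: [-0.8, 0.2, -0.6]
opening: 0.795
grip_force: 0.0
```

```bash
python3 look.py pics/w2.png; python3 -c "
from plant import read_state;s=read_state();print(s['qpos'])"
```

```text
knob [257. 210.] 941 0.1275 [0.5633 0.1748 0.1275] [0.563  0.1737 0.1262] [0.025 0.076 0.181]
knob [259. 325.] 484 0.1278 [0.5481 0.0898 0.1361] [0.5521 0.1312 0.187 ] [0.041 0.164 0.181]
plate ((584.0244140625, 112.87271118164062), (170.20367431640625, 149.26040649414062), 79.33890533447266) 9259
[0.56372008 0.16925902 0.16020597] [[ 1.856e-01  9.826e-01  5.000e-04]
 [ 9.826e-01 -1.856e-01  1.900e-03]] f [-0.79350825  0.20030204 -0.63822503] cam [0.57555707 0.23770534 0.30507046]
[9.30806377e-02 5.17711239e-01 1.40733154e+00 1.57001989e-05
 1.21408793e+00 2.79179579e-01]
```

View pics/w2.png

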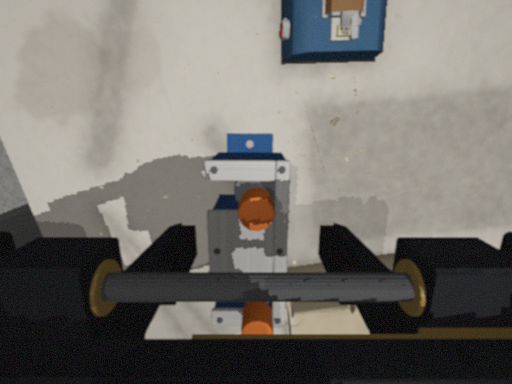

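The knob, at (257,210), lies between the open fingers along the lane. I'll shift 3 mm sideways, go down to TCP z ≈ 0.098 and close.

Request:
drive_tool([
  [0.07,0.003,0,0.015,0,0,0],
  [0.07,0,0,0.015,0,0,0],
  [0.07,0,0,0.015,0,0,0],
  [0.07,0,0,0.012,0,0,0],
  [0.07,0,0,0.005,0,0,0],
  [0.07,0,0,0,0,0,0],
  [0.07,0,0,0,0,0,0],
])

```text
time_s: 5.37
eef_pos: [0.5642, 0.1726, 0.0978]
tool_rot: [[0.184, 0.983, 0.001], [0.983, -0.184, 0.0], [0.0, 0.001, -1.0]]
contact_force: [0.3, 0.2, 0.1]
opening: 0.797
grip_force: 0.0
```

Request:
drive_tool([
  [0.045,0,0,0,0,0,0],
  [0.035,0,0,0,0,0,0],
  [0.03,0,0,0,0,0,0],
  [0.015,0,0,0,0,0,0],
  [0.015,0,0,0,0,0,0],
  [0.015,0,0,0,0,0,0],
  [0.015,0,0,0,0,0,0],
])

```text
time_s: 5.95
eef_pos: [0.5637, 0.1726, 0.0968]
tool_rot: [[0.184, 0.983, -0.0], [0.983, -0.184, -0.0], [-0.0, -0.0, -1.0]]
contact_force: [-0.1, -0.4, 1.4]
opening: 0.286
grip_force: 12.5
```

Request:
drive_tool([
  [0.01,0,0,0,0,0,0],
  [0.01,0,0,0,0,0,0],
  [0.01,0,0,-0.002,0,0,0],
  [0.01,0,0,-0.002,0,0,0],
  [0.01,0,0,0,0,0,0],
  [0.01,0,0,0,0,0,0],
  [0.01,0,0,0,0,0,0],
])

```text
time_s: 6.53
eef_pos: [0.5636, 0.1726, 0.1006]
tool_rot: [[0.184, 0.983, -0.0], [0.983, -0.184, -0.0], [-0.0, -0.0, -1.0]]
contact_force: [0.6, 0.0, -3.6]
opening: 0.284
grip_force: 30.0
```

Request:
drive_tool([
  [0.01,0,-0.004,0,0,0,0],
  [0.01,0,-0.004,0,0,0,0],
  [0.01,0,-0.004,0,0,0,0],
  [0.01,0,0,0,0,0,0],
  [0.01,0,0,0,0,0,0],
])

```text
time_s: 6.95
eef_pos: [0.5517, 0.1749, 0.1008]
tool_rot: [[0.183, 0.983, 0.0], [0.983, -0.183, 0.0], [0.0, 0.0, -1.0]]
contact_force: [-0.3, -0.8, -1.8]
opening: 0.284
grip_force: 30.0
```

Request:
drive_tool([
  [0.01,0,-0.005,0,0,0,0],
  [0.01,0,-0.005,0,0,0,0],
  [0.01,0,-0.005,0,0,0,0],
  [0.01,0,-0.005,0,0,0,0],
  [0.01,0,-0.005,0,0,0,0],
  [0.01,0,-0.005,0,0,0,0],
])

```text
time_s: 7.45
eef_pos: [0.5219, 0.1805, 0.1008]
tool_rot: [[0.184, 0.983, 0.0], [0.983, -0.184, 0.0], [0.0, -0.0, -1.0]]
contact_force: [-0.2, 0.1, -3.0]
opening: 0.285
grip_force: 30.0
```

Request:
drive_tool([
  [0.01,0,-0.008,0,0,0,0],
  [0.01,0,-0.008,0,0,0,0],
  [0.01,0,-0.008,0,0,0,0],
  [0.01,0,-0.01,0,0,0,0],
  [0.01,0,-0.01,0,0,0,0],
  [0.01,0,-0.01,0,0,0,0],
  [0.01,0,-0.01,0,0,0,0],
  [0.01,0,0,0,0,0,0],
])

```text
time_s: 8.12
eef_pos: [0.4576, 0.1925, 0.1007]
tool_rot: [[0.183, 0.983, -0.001], [0.983, -0.183, -0.0], [-0.0, -0.001, -1.0]]
contact_force: [0.3, -0.5, -2.9]
opening: 0.285
grip_force: 30.0
```

Request:
drive_tool([
  [0.01,0,0,-0.01,0,0,0],
  [0.01,0,0,-0.01,0,0,0],
  [0.01,0,0,-0.01,0,0,0],
  [0.01,0,0,-0.01,0,0,0],
  [0.01,0,0,0,0,0,0],
  [0.01,0,0,0,0,0,0],
  [0.01,0,0,0,0,0,0],
  [0.01,0,0,0,0,0,0],
])

```text
time_s: 8.78
eef_pos: [0.4593, 0.192, 0.1403]
tool_rot: [[0.184, 0.983, -0.001], [0.983, -0.184, -0.0], [-0.0, -0.001, -1.0]]
contact_force: [0.4, -0.1, -3.0]
opening: 0.285
grip_force: 30.0
```

```bash
cat > weigh.py <<'E'
from plant import *
import numpy as np
F=[]
for i in range(16):
    grab_frame("wrist");F.append(read_state()['contact_force'])
F=np.array(F);print(F.mean(0),F.std(0),read_state()['grip_force'],read_state()['time_s'])
E
python3 weigh.py; python3 look.py pics/w3.png
```

```text
[ 0.03114402  0.01465865 -2.65599436] [0.54012738 0.4071877  0.66742212] 30.000342931598425 9.5833
knob [259. 230.] 172 0.1621 [0.4624 0.2069 0.1671] [0.4651 0.2319 0.2219] [0.013 0.057 0.127]
knob [257. 259.] 1247 0.1715 [0.4596 0.1974 0.1711] [0.4591 0.197  0.1701] [0.025 0.072 0.118]
plate ((564.4428100585938, 151.7617645263672), (104.97856140136719, 243.4981689453125), 43.68185806274414) 5064
[0.45951777 0.19209963 0.14074625] [[ 0.1835  0.983   0.    ]
 [ 0.983  -0.1835  0.    ]] f [ 0.95897686 -0.11038555 -2.27103238] cam [0.47149508 0.26056666 0.28556899]
```

View pics/w3.png

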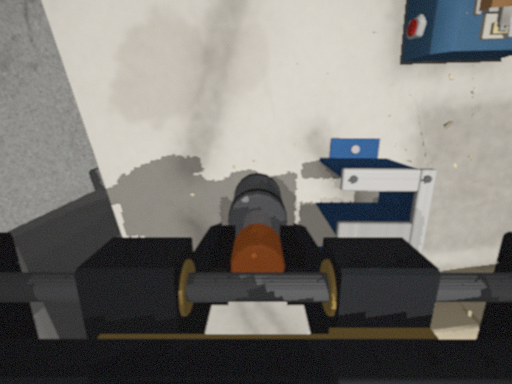

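Only about 2.7 N, so this is the light tube. The view shows it hanging upright at (258,230), clear of the rack. I'll stand it down here.

Request:
drive_tool([
  [0.01,0,0,0.012,0,0,0],
  [0.01,0,0,0.012,0,0,0],
  [0.01,0,0,0.01,0,0,0],
  [0.01,0,0,0.005,0,0,0],
  [0.01,0,0,0.002,0,0,0],
  [0.01,0,0,0.0015,0,0,0],
  [0.01,0,0,0,0,0,0],
  [0.01,0,0,0,0,0,0],
])

```text
time_s: 10.3
eef_pos: [0.4598, 0.1922, 0.0986]
tool_rot: [[0.184, 0.983, 0.001], [0.983, -0.184, 0.0], [0.0, 0.001, -1.0]]
contact_force: [0.0, 0.2, -3.2]
opening: 0.283
grip_force: 30.0
```

Request:
drive_tool([
  [0.01,0,0,0.001,0,0,0],
  [0.01,0,0,0.0007,0,0,0],
  [0.01,0,0,0,0,0,0],
  [0.01,0,0,0,0,0,0],
])

```text
time_s: 10.63
eef_pos: [0.4597, 0.1921, 0.0968]
tool_rot: [[0.184, 0.983, 0.001], [0.983, -0.184, 0.0], [0.0, 0.001, -1.0]]
contact_force: [-0.2, 0.6, -1.2]
opening: 0.285
grip_force: 30.0
```

Contact has begun, so I'll release slowly and rise.

Request:
drive_tool([
  [0.026,0,0,0.0003,0,0,0],
  [0.03,0,0,0,0,0,0],
  [0.035,0,0,0,0,0,0],
  [0.04,0,0,0,0,0,0],
  [0.055,0,0,0,0,0,0],
  [0.07,0,0,0,0,0,0],
  [0.07,0,0,0,0,0,0],
])

```text
time_s: 11.22
eef_pos: [0.4595, 0.1921, 0.0962]
tool_rot: [[0.184, 0.983, 0.0], [0.983, -0.184, 0.0], [0.0, 0.0, -1.0]]
contact_force: [-0.4, -0.9, -0.6]
opening: 0.653
grip_force: 0.0
```

Request:
drive_tool([
  [0.07,0,0,-0.015,0,0,0],
  [0.07,0,0,-0.025,0,0,0],
  [0.07,0,0,-0.03,0,0,0],
  [0.07,0,0,-0.01,0,0,0],
  [0.07,0,0,0,0,0,0],
])

```text
time_s: 11.63
eef_pos: [0.4605, 0.1923, 0.1783]
tool_rot: [[0.183, 0.983, 0.005], [0.983, -0.183, 0.001], [0.002, 0.004, -1.0]]
contact_force: [0.4, 0.5, -0.7]
opening: 0.796
grip_force: 0.0
```

```bash
python3 look.py pics/w4.png
python3 - <<'E'
from plant import *
import cv2,numpy as np
from h import *
for n in("top","scene"):
    c=camera_model(n);im,d=grab_frame(n);W=cloud(c,d);h=cv2.cvtColor(im,cv2.COLOR_BGR2HSV)
    m=((h[...,0]<14)&(h[...,1]>170)&(h[...,2]>100)&(W[...,2]>.08)&(W[...,2]<.15)).astype(np.uint8)
    k,l,st,ce=cv2.connectedComponentsWithStats(m)
    for i in range(1,k):
        if st[i,4]>8: print(n,ce[i],st[i,4],W[l==i].mean(0))
E
```

```text
knob [256. 207.] 845 0.1276 [0.4591 0.1938 0.128 ] [0.4592 0.193  0.1264] [0.024 0.08  0.2  ]
plate ((511.69708251953125, 131.6136016845703), (159.7762908935547, 140.79656982421875), 79.14823150634766) 5065
[0.460507   0.19230927 0.17826855] [[ 0.1835  0.983   0.0016]
 [ 0.983  -0.1835  0.0044]] f [ 0.42332476  0.4847291  -0.73345879] cam [0.47182508 0.26066326 0.32322962]
top [273.66666667 170.8974359 ] 39 [0.54395304 0.07506141 0.12633534]
scene [231.74193548 193.35483871] 31 [0.45670326 0.19330166 0.1278794 ]
```

View pics/w4.png

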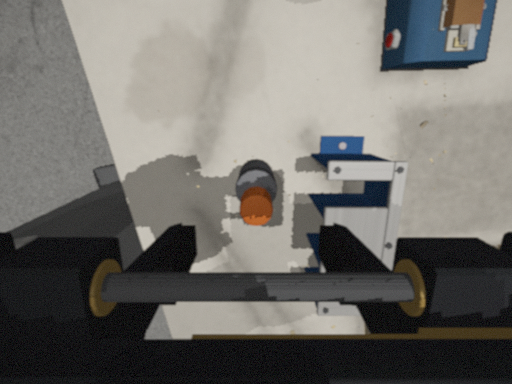

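The tube stands upright at (255,190), free of the fingers. Next is the second tube.

Request:
drive_tool([
  [0.07,-0.0163,0.0174,0,0,0,0],
  [0.07,-0.0163,0.0174,0,0,0,0],
  [0.07,-0.0163,0.0174,0,0,0,0],
  [0.07,-0.0163,0.0174,0,0,0,0],
  [0.07,-0.0163,0.0174,0,0,0,0],
  [0.07,-0.0162,0.0177,0,0,0,0],
  [0.07,0,0,0,0,0,0],
  [0.07,0,0,0,0,0,0],
])

```text
time_s: 12.45
eef_pos: [0.5442, 0.0762, 0.1744]
tool_rot: [[0.185, 0.983, -0.003], [0.983, -0.185, 0.0], [-0.0, -0.003, -1.0]]
contact_force: [-1.6, 0.1, 0.2]
opening: 0.793
grip_force: 0.0
```

```bash
python3 look.py pics/w5.png
```

```text
knob [98. 67.] 1332 0.1276 [0.4611 0.1912 0.1282] [0.4604 0.1912 0.1266] [0.109 0.059 0.195]
knob [260. 211.] 823 0.1277 [0.545  0.0765 0.1272] [0.545  0.076  0.1264] [0.023 0.081 0.195]
plate ((613.7569580078125, 87.37322998046875), (239.50311279296875, 326.48565673828125), 24.58545684814453) 23049
[0.54416622 0.07622384 0.17439538] [[ 1.852e-01  9.827e-01 -2.000e-04]
 [ 9.827e-01 -1.852e-01 -3.100e-03]] f [-1.56442744  0.12945374  0.24112432] cam [0.5566965  0.14462456 0.31920136]
```

Request:
drive_tool([
  [0.07,0,0,0.02,0,0,0],
  [0.07,0,0,0.02,0,0,0],
  [0.07,0,0,0.02,0,0,0],
  [0.07,0,0,0.012,0,0,0],
  [0.07,0,0,0.005,0,0,0],
  [0.07,0,0,0,0,0,0],
  [0.07,0,0,0,0,0,0],
])

```text
time_s: 13.08
eef_pos: [0.5444, 0.0774, 0.0996]
tool_rot: [[0.183, 0.983, 0.0], [0.983, -0.183, 0.0], [0.0, 0.0, -1.0]]
contact_force: [0.0, 0.5, 0.4]
opening: 0.795
grip_force: 0.0
```

Request:
drive_tool([
  [0.045,0,0,0,0,0,0],
  [0.035,0,0,0,0,0,0],
  [0.03,0,0,0,0,0,0],
  [0.015,0,0,0,0,0,0],
  [0.015,0,0,0,0,0,0],
  [0.01,0,0,0,0,0,0],
  [0.01,0,0,0,0,0,0],
  [0.01,0,0,0,0,0,0],
])

```text
time_s: 13.75
eef_pos: [0.5447, 0.0768, 0.0993]
tool_rot: [[0.184, 0.983, 0.001], [0.983, -0.184, -0.0], [0.0, 0.001, -1.0]]
contact_force: [1.3, -0.1, -0.1]
opening: 0.286
grip_force: 30.0
```

Request:
drive_tool([
  [0.01,0,0,-0.002,0,0,0],
  [0.01,0,0,-0.002,0,0,0],
  [0.01,0,0,0,0,0,0],
  [0.01,0,0,0,0,0,0],
  [0.01,0,0,0,0,0,0],
])

```text
time_s: 14.17
eef_pos: [0.5443, 0.0769, 0.103]
tool_rot: [[0.184, 0.983, -0.001], [0.983, -0.184, 0.0], [-0.0, -0.001, -1.0]]
contact_force: [-0.1, 0.0, -5.0]
opening: 0.283
grip_force: 30.0
```

Heavier, as expected. I'll slide it out.

Request:
drive_tool([
  [0.01,0,-0.004,0,0,0,0],
  [0.01,0,-0.004,0,0,0,0],
  [0.01,0,-0.004,0,0,0,0],
  [0.01,0,-0.004,0,0,0,0],
  [0.01,0,0,0,0,0,0],
])

```text
time_s: 14.58
eef_pos: [0.5279, 0.08, 0.1032]
tool_rot: [[0.183, 0.983, -0.001], [0.983, -0.183, 0.0], [-0.0, -0.001, -1.0]]
contact_force: [-0.4, 0.7, -4.2]
opening: 0.286
grip_force: 30.0
```

Request:
drive_tool([
  [0.01,0,-0.005,0,0,0,0],
  [0.01,0,-0.005,0,0,0,0],
  [0.01,0,-0.005,0,0,0,0],
  [0.01,0,-0.005,0,0,0,0],
  [0.01,0,-0.005,0,0,0,0],
  [0.01,0,-0.005,0,0,0,0],
])

```text
time_s: 15.08
eef_pos: [0.4988, 0.0854, 0.1033]
tool_rot: [[0.184, 0.983, 0.0], [0.983, -0.184, -0.0], [-0.0, 0.0, -1.0]]
contact_force: [0.4, -0.5, -4.7]
opening: 0.286
grip_force: 30.0
```

Request:
drive_tool([
  [0.01,0,-0.008,0,0,0,0],
  [0.01,0,-0.008,0,0,0,0],
  [0.01,0,-0.008,0,0,0,0],
  [0.01,0,-0.01,0,0,0,0],
  [0.01,0,-0.01,0,0,0,0],
  [0.01,0,-0.008,0,0,0,0],
  [0.01,0,0,0,0,0,0],
  [0.01,0,0,0,0,0,0],
])

```text
time_s: 15.75
eef_pos: [0.4481, 0.0949, 0.1034]
tool_rot: [[0.183, 0.983, 0.001], [0.983, -0.183, -0.0], [0.0, 0.001, -1.0]]
contact_force: [1.2, 0.6, -4.4]
opening: 0.287
grip_force: 30.0
```

Request:
drive_tool([
  [0.01,0,0,-0.01,0,0,0],
  [0.01,0,0,-0.015,0,0,0],
  [0.01,0,0,-0.02,0,0,0],
  [0.01,0,0,-0.02,0,0,0],
  [0.01,0,0,-0.02,0,0,0],
  [0.01,0,0,-0.015,0,0,0],
  [0.01,0,0,-0.01,0,0,0],
  [0.01,0,0,0,0,0,0],
])

```text
time_s: 16.42
eef_pos: [0.4494, 0.0947, 0.2152]
tool_rot: [[0.184, 0.983, 0.004], [0.983, -0.184, -0.0], [0.001, 0.004, -1.0]]
contact_force: [0.1, 0.5, -3.1]
opening: 0.285
grip_force: 30.0
```

```bash
python3 weigh.py; python3 look.py pics/w6.png
```

```text
[ 0.07459458 -0.01468566 -4.80578006] [0.46407885 0.4139784  0.66367143] 30.001704515889287 17.2167
knob [246.  86.] 144 0.127 [0.4555 0.1847 0.1259] [0.4582 0.1878 0.1253] [0.023 0.018 0.004]
knob [257. 255.] 1504 0.2414 [0.4479 0.0987 0.2408] [0.4472 0.0984 0.2399] [0.026 0.074 0.121]
plate ((598.3810424804688, 52.640899658203125), (162.73553466796875, 336.77947998046875), 35.973289489746094) 18029
[0.44817283 0.09482912 0.21321398] [[ 0.1836  0.983   0.    ]
 [ 0.983  -0.1836 -0.    ]] f [-0.17868175  0.42851608 -3.8384972 ] cam [0.46014585 0.1632984  0.35805699]
```

4.8 N against 2.7 N, so this is the heavier tube. I'll carry it to the dish, with its underside above the ink bottle.

Request:
drive_tool([
  [0.01,-0.01,0.004,-0.003,0,0,0],
  [0.01,-0.02,0.008,-0.003,0,0,0],
  [0.01,-0.025,0.01,0,0,0,0],
  [0.01,-0.025,0.01,0,0,0,0],
  [0.01,-0.025,0.01,0,0,0,0],
  [0.01,-0.025,0.01,0,0,0,0],
  [0.01,-0.025,0.01,0,0,0,0],
  [0.01,-0.025,0.01,0,0,0,0],
])

```text
time_s: 17.93
eef_pos: [0.4859, -0.0975, 0.2195]
tool_rot: [[0.184, 0.983, 0.0], [0.983, -0.184, -0.0], [-0.0, 0.0, -1.0]]
contact_force: [1.0, 0.0, -4.3]
opening: 0.283
grip_force: 30.0
```

Request:
drive_tool([
  [0.01,-0.025,0.01,0,0,0,0],
  [0.01,-0.025,0.01,0,0,0,0],
  [0.01,-0.025,0.01,0,0,0,0],
  [0.01,-0.02,0.008,0,0,0,0],
  [0.01,-0.015,0.003,0,0,0,0],
  [0.01,-0.01,0,0,0,0,0],
  [0.01,0,0,0,0,0,0],
  [0.01,0,0,0,0,0,0],
])

```text
time_s: 18.6
eef_pos: [0.5038, -0.2205, 0.2192]
tool_rot: [[0.184, 0.983, -0.0], [0.983, -0.184, 0.001], [0.001, -0.0, -1.0]]
contact_force: [-0.2, -0.1, -4.6]
opening: 0.288
grip_force: 30.0
```

Request:
drive_tool([
  [0.01,0,0,0,0,0,0],
  [0.01,0,0,0,0,0,0],
  [0.01,0,0,0,0,0,0],
  [0.01,0,0,0,0,0,0],
  [0.01,0,0,0,0,0,0],
  [0.01,0,0,0,0,0,0],
  [0.01,0,0,0,0,0,0],
  [0.01,0,0,0,0,0,0],
])

```text
time_s: 19.27
eef_pos: [0.5042, -0.2208, 0.2192]
tool_rot: [[0.183, 0.983, 0.0], [0.983, -0.183, 0.0], [0.0, 0.0, -1.0]]
contact_force: [1.0, -0.3, -4.6]
opening: 0.287
grip_force: 30.0
```

```bash
python3 look.py pics/w7.png
python3 - <<'E'
from plant import *
import cv2,numpy as np
im,_=grab_frame("scene");im2,_=grab_frame("wrist")
a=cv2.resize(im[120:240,170:370],(400,240),interpolation=cv2.INTER_CUBIC);b=cv2.resize(im2,(400,300))
cv2.imwrite("pics/f.png",np.vstack([a,b]))
z=np.load("top0.npz");c=z['mtx'];n=np.linalg.inv(c)@[373.75,192,1];o=-z['R'].T@z['t'];d=z['R'].T@n
print(o+d*(.012-o[2])/d[2])
E
```

```text
knob [257. 251.] 1886 0.2474 [ 0.5041 -0.2165  0.2474] [ 0.5035 -0.2171  0.2461] [0.025 0.073 0.121]
plate ((706.8413696289062, -242.94247436523438), (177.35842895507812, 436.41558837890625), 18.704679489135742) 5899
[ 0.50419137 -0.22078421  0.21923728] [[ 0.1835  0.983   0.    ]
 [ 0.983  -0.1835  0.    ]] f [ 1.02178528 -0.26522217 -4.64569654] cam [ 0.51616806 -0.15231725  0.36405111]
[ 0.50861751 -0.22023292  0.012     ]
```

View pics/f.png

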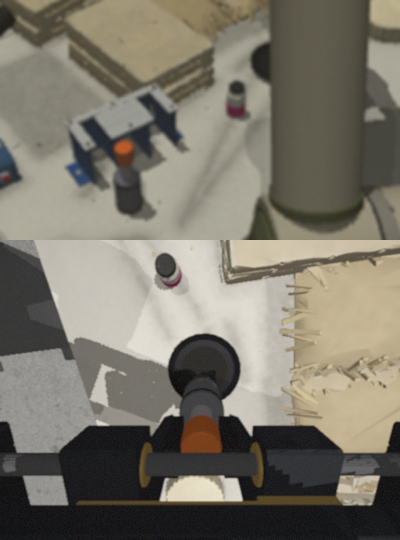

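The light tube stands upright in front of the empty rack at (127,190), and the ink bottle hasn't moved. The heavy tube hangs upright within 5 mm of the dish centre, with its underside about 12 cm up. I'm handing in.

```bash
python3 -c "
from plant import r;print(r.close_job())"
```

```text
the job is handed in; nothing more can be done
None
```

I handed the job in with the heavier tube (about 4.8 N, against about 2.7 N) held upright and still about 12 cm above the middle of the dish; the lighter tube is standing in front of the rack, and the judge returned no verdict.

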